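Ready the TIG bench: extraction, gas purge, output

TASK

Get the TIG bench ready to weld by pressing three buttons lightly with the fingertips, one after the other: first the green start button on the yellow extractor station, right in so that it stays in; then the blue gas-purge button on the red and black radio remote, held down for at least two seconds and let go; and last the white output button on the same remote, right in so that it stays in. Leave the remote lying where it is (do not pick it up or shove it along), and leave the red stop button, the current dial and everything else on the bench alone.

Things in the scene. Friction and masses are not known exactly. Their poses are not given: they have to be found in the camera images.
- station: extractor start/stop station, fixed to the table by magnet feet: grey case with a yellow lid, 108 (x) x 168 (y) x 60 mm high. Origin at the centre of its underside, z up. Green start button at y = +40 mm, red stop button at y = -40 mm. Found on either side of the bench, at any yaw up to 0.5 rad.
- start_top (a point): centre of the top face of the green start button's head (flat, 34 mm across, at the start 80 mm above the table and 15 mm proud of its steel bezel ring, 44 mm across). It moves straight down with the head: 6 mm of travel, then up to 5 mm more of sprung over-travel in the cap (5 N rising to 11 N) before it is solid.
- start (a joint): travel of the green start button, m: 0 out, 0.006 right in. It has no return spring: about 3 N moves it and it stays where it is pushed; counts as in beyond 0.0045.
- stop_top (a point): top centre of the red stop mushroom button (40 mm across, 84 mm above the table). Leave alone.
- stop (a joint): travel of the red stop button, m: 0 out, 0.006 pressed. Leave alone.
- remote: radio remote of the welding machine, lying loose on four rubber feet: black face in a red bumper frame, 120 (x) x 220 (y) x 47 mm high, about 0.8 kg, with a short stub aerial 80 mm high at x = +40, y = -85 mm. Origin at the centre of its underside, z up. Its face is 46 mm above the table; blue gas button at y = -5 mm, white output button at y = -68 mm (both x = 0), current dial at x = -12, y = +62 mm. Found on the side the station is not, at any yaw up to 0.5 rad.
- gas_top (a point): centre of the top face of the blue gas-purge button's head (flat, 34 mm across, at the start 66 mm above the table and 15 mm proud of its steel bezel ring). It moves straight down with the head: 6 mm of travel, then up to 5 mm more of sprung over-travel in the cap (5 N rising to 11 N) before it is solid.
- gas (a joint): travel of the blue gas-purge button, m: 0 out, 0.006 right in. Sprung: about 1.2 N starts it, 4 N brings it right in, and it comes back when let go; gas flows beyond 0.0035.
- output_top (a point): centre of the top face of the white output button's head (flat, 34 mm across, at the start 66 mm above the table and 15 mm proud of its steel bezel ring). It moves straight down with the head: 6 mm of travel, then up to 5 mm more of sprung over-travel in the cap (5 N rising to 11 N) before it is solid.
- output (a joint): travel of the white output button, m: 0 out, 0.006 right in. It has no return spring: about 3 N moves it and it stays where it is pushed; counts as in beyond 0.0045.
- dial_mark (a point): white mark on top of the grey current dial (42 mm across at the foot, top 67 mm above the table), 15 mm from its axis. The dial turns freely by hand and is set anywhere at the start. Leave alone.
- reducer_a: hollow stainless cone reducer standing on its wide end: 116 mm across below, 72 mm above, 120 mm high. Origin at the centre of its underside. Bystander.
- reducer_b: smaller hollow stainless cone reducer: 87 mm across below, 54 mm above, 90 mm high. Origin at the centre of its underside. Bystander.
- tape: roll of white paper tape lying flat: 100 mm across, 48 mm high. Origin at the centre of its underside. Bystander.
- square: red three-cornered welding magnet lying flat: legs 90 mm, 20 mm high. Origin near its middle, underside. Bystander.
- jar: amber jar with a black lid: 54 mm across, 85 mm high. Origin at the centre of its underside. Bystander.
- brush: brass-bristle brush with a wooden back, lying along its x: 225 x 26 x 27 mm. Origin at the centre of its underside. Bystander.
- hammer: hammer lying along its x, 260 mm long. Origin at its underside. Bystander.

How it is judged (in metres and radians):
On the way, in this order (a step that is already met when the one before it is completed fails the run):
1. the green start button is right in, and stays (value of joint start above 0.0045 m), for 0.2 s.
2. the blue gas button is held down for two seconds, the extraction on and the output still off (value of joint start above 0.0045 m and value of joint gas above 0.0035 m and value of joint output below 0.0035 m), for 1.8 s.
3. the blue button is let go and the white output button is right in, and stays (value of joint gas below 0.0015 m and value of joint output above 0.0045 m), for 0.2 s.
At the end, for the whole second after the job is handed in: green start and white output buttons stay in (beyond 4.5 mm of 6), blue gas button and red stop button are out (under 1.5 mm), the remote lies still and flat within 15 mm of where it was (all of step 3 and value of joint start above 0.0045 m and value of joint stop below 0.0015 m and distance of remote from where it was at the start of the episode below 0.015 m and angle between remote's own z axis and vertical below 0.05 rad and linear speed of remote below 0.01 m/s); the robot touches nothing.
It fails at once if the gas is opened or the output switched on before the extraction has been started (value of joint any of gas, output above 0.0035 m and value of joint start below 0.0045 m).
It fails at once if the red stop button is pressed (beyond 3 mm) or the current dial's mark turned away (beyond 15 mm) (value of joint stop above 0.003 m or distance of dial_mark from where it was at the start of the episode above 0.015 m).
It fails at once if the remote is lifted, tipped up or shoved beyond 15 mm (distance of remote from where it was at the start of the episode above 0.015 m or angle between remote's own z axis and vertical above 0.15 rad).
It fails at once if the station or the remote is pressed with more than 25 N (not lightly) (contact force between any of the fingers, the arm and station above 25 N or contact force between any of the fingers, the arm and remote above 25 N).
It fails at once if a bystander is moved more than 20 mm (distance of any of reducer_a, reducer_b, tape, square, jar, brush, hammer from where it was at the start of the episode above 0.02 m).
It also fails if it takes over 58 s, if anything falls off the work surface, if the arm or the gripper's body presses on something with over 40 N, if the wrist force passes 120 N, or if a joint passes its speed limit or range.

ROBOT

A 7-joint arm with a two-finger parallel gripper is mounted at the origin on the work surface. World frame = base frame: x ahead of the robot, y to its left, z up, the work surface at z = 0. Lengths are in mm, angles in rad, forces in N, time in s.
With the tool pointing down it reaches from about 400 to 875 mm from the base axis. Payload 4.4 kg.
Tool frame: the origin (TCP) lies at the very end of the fingers, on their centre line; the grasp point (between the pads) lies 19 mm behind it; z points along the fingers, y is the direction in which the jaws open and shut (so a half turn about z gives the same grasp; the last joint's range is limited). The gripper opens to 85 mm and grips with 20 to 120 N. Pads are 22 mm wide; open, the fingers measure 114 mm over their backs; the gripper's body (76 mm by 85 mm) begins 54 mm behind the grasp point. The pads swing forward as they close: fully open they stand 13 mm farther back than shut.
Start: joints at [-1.405, 0.628, 0.038, 1.517, -0.027, 0.996, -0.02], TCP at [149.299, 632.635, 231.313] pointing down, gripper open.
Joint ranges: [-3.06, 3.06], [-0.37, 2.12], [-1.25, 1.32], [0.18, 2.47], [-1.1, 4.24], [0.23, 1.98], [-2.94, 2.94]. Speed limits (rad/s): [2.57, 2.57, 3.14, 3.14, 3.14, 3.14, 3.14].

INTERFACE

Orientations are given as [roll, pitch, yaw] about the fixed x, y, z axes, in that order (R = Rz(yaw) Ry(pitch) Rx(roll)).
In Python, from cell import ctrl gives the robot as it stands.
- The arm moves only by the shell command python3 -m pendant 'ROWS'. ROWS is JSON, a list of rows, each a list of 7 numbers: the shift along the world's x, y, z in m, then the turn, a rotation vector about the world's x, y, z in rad, then the opening, from -1 (shut) to 1 (fully open). A call has 1 to 8 rows; each row is the pose to reach, as a shift and turn from the pose commanded when the call began; what a row does not reach only later rows make up. A row lasts 1/10 s, in which the tool goes at most 50 mm and 8.59 degrees, less where a joint would pass 70% of its speed; a pose out of reach is approached as far as the arm can. A call with a gripper value outside its range is refused whole. The fingers move at their own pace and stop on an object; the grip force is fixed at half the most. Time passes only in rows, so rows that repeat a pose let the fingers close. It gives the time, the measured TCP pose, the force and the opening at its end, in the units of the state.
- ctrl.read_state(): the state, without advancing time (a new reading comes with each control period).
- ctrl.get_image(name): name is "scene" or "top" or "wrist"; returns the picture (384x512x3 uint8, blue, green, red); there is no depth.
- ctrl.get_calibration(name): a dict with "fx", "fy", "cx", "cy" (pixels), "R" (3x3) and "t" (3): a world point X has camera coordinates R X + t. Camera axes: x right, y down, z forward; pixel columns grow to the right and rows downward; lengths in mm; the calibration is good to about 2 mm. A picture is of the moment at which its call begins: read the wrist's pose just before it. get_calibration takes no time and is no camera call; for the wrist camera it gives the pose at the moment of the call.
- ctrl.finish_job(): hands the job in, once; it reports no verdict.
The state is a dict: "clock": time; "qpos": joint angles; "qd": joint speeds; "tau": joint torques, N m; "eef_pos": TCP position; "tool_rot": TCP orientation; "force": force on the tool from outside, world axes, zero at the start; "torque": the same for the moment, N m; "width": finger opening in mm.
Only numpy, scipy, OpenCV 4.12 (cv2) and the standard library are available. Lean on these libraries where they do the work, as an engineer would, in place of code of your own. Each camera call takes 0.05 s, during which the arm holds its last target. There are 200 camera calls.

## Working session

There is one attempt and no reset: what is moved stays moved. The work goes in short steps, Python scripts to look and compute and a shell command to move; the robot and the scene stay as the last step left them, time stands still between calls to the robot, and variables do not carry over. Pictures are saved under pics/ and viewed, about 8 in all and at most 12, crops included, and the job is handed in when it is done.

```bash
mkdir -p pics; python3 - <<'E'
from cell import ctrl
import cv2,numpy as np
s=ctrl.read_state();print(s)
for n in("top","scene"):
    im=ctrl.get_image(n);cv2.imwrite(f"pics/{n}0.png",im)
    c=ctrl.get_calibration(n);print(n,c)
E
```

```text
{'clock': 0.0, 'qpos': array([-1.40479951,  0.6293337 ,  0.0384571 ,  1.5184031 , -0.0270274 ,
        0.99630426, -0.01998277]), 'qd': array([ 0.00208147,  0.00246296, -0.00219667,  0.00288294,  0.00077745,
       -0.00093362,  0.000539  ]), 'tau': array([ 3.37352312e-04, -5.63415062e+01,  1.22609261e+00, -1.93446118e+01,
        1.09428767e-02,  1.03634759e-02,  1.88023165e-06]), 'eef_pos': array([149.14753519, 631.99371337, 230.3861985 ]), 'tool_rot': array([-3.13966254e+00,  1.15704092e-05,  2.90978513e+00]), 'force': array([ 0.0792086 ,  1.60615688, -0.22574297]), 'torque': array([ 0.0066824 ,  0.04440004, -0.00401108]), 'width': 85.13807661359985}
top {'fx': 427.9970205495576, 'fy': 427.9970205495576, 'cx': 251.89888390203677, 'cy': 195.87493084090448, 'R': array([[-0.0068552 , -0.99988906, -0.01322366],
       [-0.99861678,  0.00753466, -0.05203605],
       [ 0.05212991,  0.01284866, -0.99855765]]), 't': array([  10.83143559,  522.61277133, 1459.1227461 ])}
scene {'fx': 457.07405645139403, 'fy': 457.07405645139403, 'cx': 253.06914477376762, 'cy': 185.19251012000208, 'R': array([[-0.72533812,  0.68839191,  0.00108599],
       [ 0.56157361,  0.59262439, -0.5774352 ],
       [-0.39814531, -0.4182259 , -0.8164358 ]]), 't': array([ 398.81645463, -247.1668407 , 1603.85926139])}
```

View pics/top0.png

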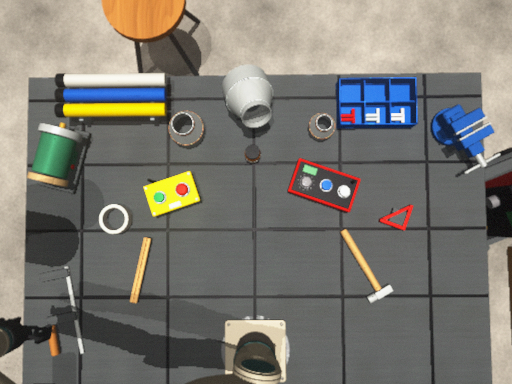

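View pics/scene0.png

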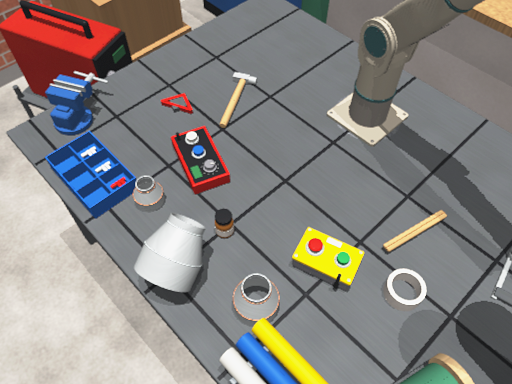

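Top view: the station is at about (172,194), with green at (159,198) and red at (182,189). The remote is at about (325,186), with blue at (326,185) and white at (344,191). Next I'll measure the buttons in both views.

```bash
cat > h.py <<'E'
import cv2,numpy as np
def ray(c,px,z):
    d=c["R"].T@np.array([(px[0]-c["cx"])/c["fx"],(px[1]-c["cy"])/c["fy"],1.]); o=-c["R"].T@c["t"]
    return o+d*(z-o[2])/d[2]
R={"green":((45,90,60),(80,255,255)),"red":((0,150,80),(6,255,255)),"blue":((100,120,80),(125,255,255)),"white":((0,0,150),(180,50,255))}
def blob(im,col,box):
    x0,y0,x1,y1=box; h=cv2.cvtColor(im[y0:y1,x0:x1],cv2.COLOR_BGR2HSV)
    n,_,st,ce=cv2.connectedComponentsWithStats(cv2.inRange(h,*R[col]))
    if n<2: return None
    i=1+np.argmax(st[1:,4]); return ce[i]+[x0,y0],st[i].tolist()
E
python3 - <<'E'
from h import *
from cell import ctrl
B={"top":dict(green=(148,185,172,210,80),red=(172,178,195,200,84),blue=(317,176,335,195,66),white=(336,182,352,200,66)),
"scene":dict(green=(332,248,354,270,80),red=(303,234,326,256,84),blue=(189,143,208,160,66),white=(182,128,202,146,66))}
for n in B:
    im=cv2.imread(f"pics/{n}0.png");c=ctrl.get_calibration(n)
    for k,b in B[n].items():
        r=blob(im,k,b[:4]); print(n,k,r, r and ray(c,r[0],b[4]).round(1))
E
```

```text
top green (array([158.48717949, 196.8974359 ]), [6, 8, 10, 9, 78]) [518.2 314.1  80. ]
top red (array([181.5, 189. ]), [4, 6, 12, 11, 102]) [543.4 237.4  84. ]
top blue (array([326.23287671, 184.84931507]), [5, 5, 10, 9, 73]) [ 554.7 -240.3   66. ]
top white (array([343.4351145, 191.       ]), [1, 3, 14, 13, 131]) [ 533.8 -296.8   66. ]
scene green (array([342.80314961, 257.88188976]), [5, 4, 13, 13, 127]) [526.8 316.8  80. ]
scene red (array([314.90839695, 244.77099237]), [5, 4, 14, 13, 131]) [553.1 241.8  84. ]
scene blue (array([197.77777778, 149.57575758]), [3, 2, 12, 11, 99]) [ 561.6 -238.3   66. ]
scene white (array([191.25641026, 137.16239316]), [3, 3, 14, 13, 117]) [ 544.  -292.2   66. ]
```

```bash
python3 -m pendant '[[0.045,-0.038,0,0,0,-0.1,-1],[0.09,-0.076,0,0,0,-0.2,-1],[0.135,-0.115,0,0,0,-0.3,-1],[0.18,-0.153,0,0,0,-0.4,-1],[0.225,-0.19,-0.01,0,0,-0.5,-1],[0.26,-0.222,-0.02,0,0,-0.6,-1],[0.295,-0.25,-0.03,0,0,-0.7,-1],[0.33,-0.28,-0.03,0,0,-0.8,-1]]'
python3 -m pendant '[[0.035,-0.03,-0.02,0,0,0,-1],[0.042,-0.037,-0.03,0,0,0,-1],[0.042,-0.037,-0.03,0,0,0,-1],[0.042,-0.037,-0.03,0,0,0,-1],[0.042,-0.037,-0.03,0,0,0,-1]]'
python3 - <<'E'
from cell import ctrl
import cv2,pickle
s=ctrl.read_state();c=ctrl.get_calibration("wrist");im=ctrl.get_image("wrist")
pickle.dump(c,open("w1.pkl","wb"));cv2.imwrite("pics/w1.png",im);print(s["eef_pos"],s["tool_rot"],s["width"],s["force"],s["qpos"].round(2))
E
```

```text
clock: 0.9
eef_pos: [453.4, 373.4, 203.4]
tool_rot: [-3.14, 0.0, 2.106]
force: [-0.3, 0.9, -0.9]
width: -0.4
clock: 1.4
eef_pos: [493.2, 340.5, 174.8]
tool_rot: [3.141, -0.002, 2.113]
force: [0.1, 0.3, 0.0]
width: -0.1
[493.24527801 340.50671299 174.78888001] [ 3.14125662e+00 -1.69968495e-03  2.11325334e+00] -0.10269485050496696 [0.149757   0.26613868 0.00941615] [-0.8   0.63  0.23  1.73 -0.19  0.8   0.07]
```

View pics/w1.png

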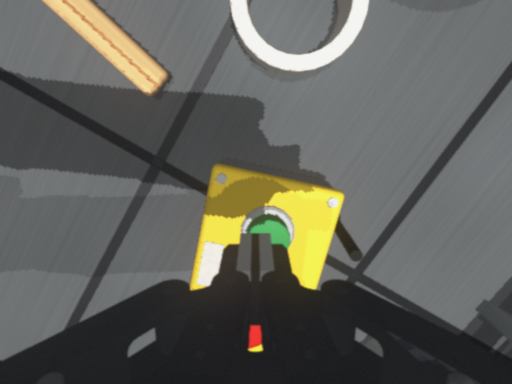

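The wrist view shows the green head at about (268,232), partly behind the fingertips, and its bezel at columns 242–294. I'll fix the head's position from its visible left, right and top edges.

```bash
python3 - <<'E'
from h import *
import pickle
c=pickle.load(open("w1.pkl","rb"));im=cv2.imread("pics/w1.png")
h=cv2.cvtColor(im,cv2.COLOR_BGR2HSV)
m=cv2.inRange(h,(45,80,40),(85,255,255));m[:190]=0
ys,xs=np.nonzero(m);print(xs.min(),xs.max(),ys.min(),ys.max(),c["fx"])
# upper rim points per column -> world at z=80, circle r=17 fit
P=np.array([ray(c,(x,ys[xs==x].min()-.5),80)[:2] for x in range(xs.min(),xs.max()+1)])
from scipy.optimize import least_squares
print(least_squares(lambda p:np.hypot(*(P-p).T)-17,P.mean(0),loss="soft_l1"))
cam=-c["R"].T@c["t"];print(cam)
E
```

```text
248 289 215 248 339.32598224783294
     message: Both `ftol` and `xtol` termination conditions are satisfied.
     success: True
      status: 4
         fun: [-1.854e+00 -1.490e+00 ... -6.864e-01 -1.397e-01]
           x: [ 5.168e+02  3.169e+02]
        cost: 6.936797509965796
         jac: [[ 3.222e-01  5.685e-02]
               [ 4.161e-01  4.552e-03]
               ...
               [-5.579e-01 -4.992e-01]
               [-8.254e-01 -5.386e-01]]
        grad: [-3.502e-07 -4.526e-07]
  optimality: 4.525618331752135e-07
 active_mask: [ 0.000e+00  0.000e+00]
        nfev: 10
        njev: 9
[456.63268723 399.70407197 318.09276331]
```

```bash
python3 -m pendant '[[0.025,-0.024,-0.03,0,0,0,-1],[0.025,-0.024,-0.065,0,0,0,-1],[0.025,-0.024,-0.082,0,0,0,-1],[0.025,-0.024,-0.086,0,0,0,-1],[0.025,-0.024,-0.086,0,0,0,-1]]'
```

```text
clock: 1.95
eef_pos: [519.1, 315.3, 88.5]
tool_rot: [-3.141, -0.001, 2.112]
force: [-0.2, -0.1, -0.5]
width: -0.1
```

```bash
python3 -m pendant '[[0,0,-0.004,0,0,0,-1],[0,0,-0.008,0,0,0,-1],[0,0,-0.010,0,0,0,-1],[0,0,-0.012,0,0,0,-1],[0,0,-0.013,0,0,0,-1],[0,0,-0.014,0,0,0,-1],[0,0,-0.0145,0,0,0,-1],[0,0,-0.0145,0,0,0,-1]]'
```

```text
clock: 2.75
eef_pos: [520.1, 314.7, 74.1]
tool_rot: [3.14, -0.0, 2.11]
force: [1.9, 2.9, 3.8]
width: 0.2
```

```bash
python3 -m pendant '[[0,0,-0.001,0,0,0,-1],[0,0,-0.002,0,0,0,-1],[0,0,-0.003,0,0,0,-1],[0,0,-0.003,0,0,0,-1],[0,0,-0.003,0,0,0,-1]]'
```

```text
clock: 3.25
eef_pos: [520.1, 314.7, 71.6]
tool_rot: [3.14, -0.001, 2.11]
force: [-1.0, 0.4, 7.4]
width: -0.2
```

```bash
python3 -m pendant '[[0,0,0.02,0,0,0,-1],[0,0,0.06,0,0,0,-1],[0,-0.04,0.1,0,0,-0.1,-1],[0,-0.085,0.104,0,0,-0.2,-1],[0,-0.13,0.104,0,0,-0.3,-1],[0,-0.175,0.104,0,0,-0.4,-1],[0,-0.22,0.104,0,0,-0.5,-1],[0,-0.265,0.104,0,0,-0.6,-1]]'
python3 -m pendant '[[0.005,-0.045,0,0,0,-0.1,-1],[0.01,-0.09,0,0,0,-0.2,-1],[0.01,-0.135,0,0,0,-0.3,-1],[0.015,-0.18,0,0,0,-0.4,-1],[0.02,-0.225,0,0,0,-0.4,-1],[0.02,-0.27,0,0,0,-0.4,-1],[0.02,-0.31,0,0,0,-0.4,-1],[0.02,-0.345,0,0,0,-0.4,-1]]'
python3 -m pendant '[[0,0,0,0,0,0,-1],[0,0,0,0,0,0,-1],[0,0,0,0,0,0,-1]]'
python3 - <<'E'
from cell import ctrl
import cv2,pickle
s=ctrl.read_state();c=ctrl.get_calibration("wrist");im=ctrl.get_image("wrist")
pickle.dump(c,open("w2.pkl","wb"));cv2.imwrite("pics/w2.png",im);print(s["eef_pos"],s["tool_rot"],s["width"],s["force"],s["qpos"].round(2))
cv2.imwrite("pics/top1.png",ctrl.get_image("top"));cv2.imwrite("pics/scene1.png",ctrl.get_image("scene"))
E
```

```text
clock: 4.05
eef_pos: [518.5, 46.7, 174.5]
tool_rot: [-3.14, 0.001, 1.505]
force: [0.3, -1.3, -0.7]
width: -0.1
clock: 4.85
eef_pos: [537.9, -298.7, 174.1]
tool_rot: [-3.139, 0.001, 1.108]
force: [-0.1, -0.3, -0.4]
width: 0.1
clock: 5.15
eef_pos: [539.4, -294.3, 174.2]
tool_rot: [-3.139, -0.001, 1.111]
force: [-0.3, 0.2, 1.0]
width: 0.2
[ 539.35701536 -294.30148857  174.1518311 ] [-3.13937660e+00 -9.73478785e-04  1.11080371e+00] 0.24344897373673813 [-0.34936998  0.18873461  1.02557731] [ 0.18  0.68  0.46  1.69 -0.38  0.86  0.34]
```

View pics/w2.png

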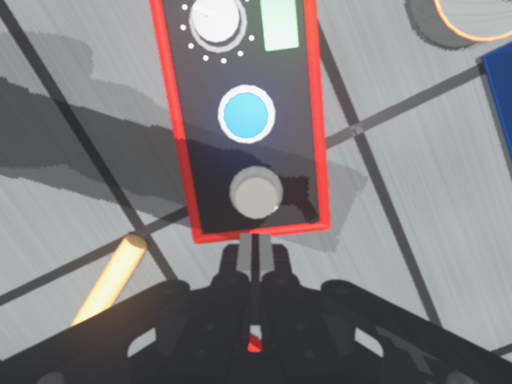

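Both buttons are clear of the fingers: blue at about (246,115) and white at about (256,198).

```bash
python3 - <<'E'
from h import *
import pickle
from cell import ctrl
c=pickle.load(open("w2.pkl","rb"));im=cv2.imread("pics/w2.png")
h=cv2.cvtColor(im,cv2.COLOR_BGR2HSV)
R["blue"]=((90,90,80),(125,255,255))
b=blob(im,"blue",(205,75,290,150));print(b,ray(c,b[0],66))
print(h[198,256],h[180,238]);print("white",ray(c,(256,198),66))
for n,bx in(("top",(148,185,172,210)),("scene",(332,248,354,270))):
  for i in(0,1):print(n,i,blob(cv2.imread(f"pics/{n}{i}.png"),"green",bx))
E
```

```text
(array([245.39857421, 114.96046662]), [19, 18, 44, 45, 1543]) [ 556.3152255  -241.11051642   66.        ]
[ 21  14 186] [100   5 165]
white [ 535.39326818 -300.80307684   66.        ]
top 0 (array([158.48717949, 196.8974359 ]), [6, 8, 10, 9, 78])
top 1 (array([158.7027027 , 196.86486486]), [6, 8, 10, 9, 74])
scene 0 (array([342.80314961, 257.88188976]), [5, 4, 13, 13, 127])
scene 1 (array([342.53043478, 258.30434783]), [5, 5, 12, 12, 115])
```

```bash
python3 -m pendant '[[0.012,0.04,-0.02,0,0,0,-1],[0.017,0.053,-0.05,0,0,0,-1],[0.017,0.053,-0.085,0,0,0,-1],[0.017,0.053,-0.097,0,0,0,-1],[0.017,0.053,-0.099,0,0,0,-1],[0.017,0.053,-0.099,0,0,0,-1]]'
python3 -m pendant '[[0,0,-0.004,0,0,0,-1],[0,0,-0.008,0,0,0,-1],[0,0,-0.010,0,0,0,-1],[0,0,-0.012,0,0,0,-1],[0,0,-0.014,0,0,0,-1],[0,0,-0.016,0,0,0,-1],[0,0,-0.0165,0,0,0,-1],[0,0,-0.0165,0,0,0,-1]]'
```

```text
clock: 5.9
eef_pos: [557.0, -243.8, 76.7]
tool_rot: [3.14, 0.001, 1.109]
force: [0.7, 0.0, 0.3]
width: -0.1
clock: 6.7
eef_pos: [557.0, -243.1, 59.7]
tool_rot: [3.141, -0.0, 1.11]
force: [-0.4, 0.2, 5.8]
width: -0.3
```

Force is 5.8 N at z = 59.7, so it's just at the full-in point. I'll press 1.5 mm further and hold for about 2.4 s.

```bash
for i in 1; do python3 -m pendant '[[0,0,-0.001,0,0,0,-1],[0,0,-0.0015,0,0,0,-1],[0,0,-0.0015,0,0,0,-1],[0,0,-0.0015,0,0,0,-1],[0,0,-0.0015,0,0,0,-1],[0,0,-0.0015,0,0,0,-1],[0,0,-0.0015,0,0,0,-1],[0,0,-0.0015,0,0,0,-1]]'; done
python3 -m pendant '[[0,0,0,0,0,0,-1],[0,0,0,0,0,0,-1],[0,0,0,0,0,0,-1],[0,0,0,0,0,0,-1],[0,0,0,0,0,0,-1],[0,0,0,0,0,0,-1],[0,0,0,0,0,0,-1],[0,0,0,0,0,0,-1]]'
python3 -m pendant '[[0,0,0,0,0,0,-1],[0,0,0,0,0,0,-1],[0,0,0,0,0,0,-1],[0,0,0,0,0,0,-1],[0,0,0,0,0,0,-1],[0,0,0,0,0,0,-1],[0,0,0,0,0,0,-1],[0,0,0,0,0,0,-1]]'
```

```text
clock: 7.5
eef_pos: [557.0, -243.1, 58.5]
tool_rot: [3.141, -0.0, 1.11]
force: [-0.2, 0.4, 6.9]
width: -0.0
clock: 8.3
eef_pos: [557.0, -243.1, 58.5]
tool_rot: [3.141, -0.0, 1.11]
force: [-2.1, -0.1, 7.4]
width: 0.0
clock: 9.1
eef_pos: [557.0, -243.1, 58.6]
tool_rot: [3.141, -0.0, 1.11]
force: [-0.7, 1.1, 5.9]
width: -0.2
```

```bash
python3 -m pendant '[[0,0,0.01,0,0,0,-1],[0,0,0.03,0,0,0,-1],[0,0,0.04,0,0,0,-1],[-0.012,-0.03,0.04,0,0,0,-1],[-0.021,-0.057,0.035,0,0,0,-1],[-0.021,-0.057,0.02,0,0,0,-1],[-0.021,-0.057,0.018,0,0,0,-1],[-0.021,-0.057,0.018,0,0,0,-1]]'
python3 -m pendant '[[0,0,-0.004,0,0,0,-1],[0,0,-0.008,0,0,0,-1],[0,0,-0.010,0,0,0,-1],[0,0,-0.012,0,0,0,-1],[0,0,-0.014,0,0,0,-1],[0,0,-0.016,0,0,0,-1],[0,0,-0.0165,0,0,0,-1],[0,0,-0.0165,0,0,0,-1]]'
```

```text
clock: 9.9
eef_pos: [535.7, -298.3, 75.1]
tool_rot: [-3.139, -0.001, 1.111]
force: [0.8, -0.1, 0.4]
width: -0.0
clock: 10.7
eef_pos: [536.1, -299.2, 59.7]
tool_rot: [3.142, -0.001, 1.11]
force: [-0.2, 3.1, 4.6]
width: 0.2
```

```bash
python3 -m pendant '[[0,0,-0.001,0,0,0,-1],[0,0,-0.002,0,0,0,-1],[0,0,-0.0025,0,0,0,-1],[0,0,-0.0025,0,0,0,-1],[0,0,-0.0025,0,0,0,-1]]'
python3 -m pendant '[[0,0,0.01,0,0,0,-1],[0,0,0.04,0,0,0,-1],[0,0,0.08,0,0,0,-1],[0.004,0.005,0.115,0,0,0,-1],[0.004,0.005,0.117,0,0,0,-1],[0.004,0.005,0.117,0,0,0,-1],[0.004,0.005,0.117,0,0,0,-1]]'
python3 - <<'E'
from h import *
from cell import ctrl
s=ctrl.read_state();c=ctrl.get_calibration("wrist");im=ctrl.get_image("wrist")
print(s["eef_pos"],s["force"])
R["blue"]=((90,90,80),(125,255,255))
b=blob(im,"blue",(205,75,290,150));print(b,ray(c,b[0],66))
cv2.imwrite("pics/w3.png",np.hstack([cv2.imread("pics/w2.png")[:,120:360],im[:,120:360]]))
E
```

```text
clock: 11.2
eef_pos: [536.1, -299.2, 57.6]
tool_rot: [3.141, -0.001, 1.11]
force: [-1.2, 4.4, 8.8]
width: 0.3
clock: 11.9
eef_pos: [538.8, -294.8, 172.9]
tool_rot: [-3.14, 0.0, 1.109]
force: [-0.1, -0.1, -1.0]
width: 0.1
[ 538.82558096 -294.79287222  172.9230862 ] [-0.1363573  -0.08450591 -0.96079998]
(array([245.50962773, 113.94480103]), [19, 17, 44, 45, 1558]) [ 556.30195231 -241.10399389   66.        ]
```

View pics/w3.png

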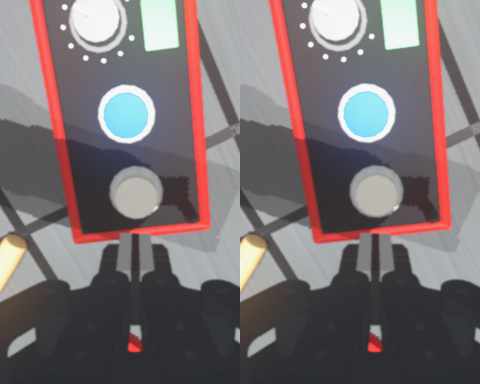

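The before/after pair shows blue back out at the same place (556.3, −241.1), so the remote hasn't moved. The white head now sits lower and more centred in its bezel. The arm is clear, so I'm handing in.

```bash
python3 -c "
from cell import ctrl
print(ctrl.finish_job())"
```

```text
the job is handed in; nothing more can be done
None
```

I pressed all three buttons in order with the closed fingertips and handed the job in at about 12 s; no verdict was reported.

| Button | What I did | Measured at the end of the press |
|---|---|---|
| Green start | pressed right in, then let go | tip at z = 71.6 mm, 7.4 N |
| Blue gas | held down about 2.4 s, then let go | tip at z = 58.5 mm, 6–7 N |
| White output | pressed right in, then let go | tip at z = 57.6 mm, 8.8 N vertical |

- **Depth and force:** Each press went 1.5–2.5 mm into the cap's over-travel. The highest force reading was about 10 N, against the 25 N limit; force was read only at the end of each move.
- **Remote:** The last wrist picture gave the blue button at (556.3, −241.1) mm, the same as before pressing. So the remote had not moved and blue had come back out. White looked lower in its bezel.
- **Green button:** The scene picture after the press showed green slightly lower (about 0.4 px), which fits it being in but is weak evidence. The force and depth readings are the stronger sign.
- **Not rechecked:** I did not look again at the red stop button or the bystanders. I pressed only the three buttons, and between them the fingertips travelled about 175 mm above the bench, or about 98 mm on the short hop between blue and white.
- **Disagreement:** The scene camera placed the buttons up to about 10 mm from the top and wrist cameras, which agreed to about 4 mm. I used the wrist values.

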